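# Set the height stop on the setting arbor and lock it with the jam nut

### The arm

A 6-joint arm with a two-finger parallel gripper is mounted at the origin on a cart in front of the work surface, level with it; the furniture and walls round the work are solid. World frame = base frame: x ahead of the robot, y to its left, z up, the work surface at z = 0. Lengths are in mm, angles in rad, forces in N, time in s.
With the tool pointing down it reaches from about 300 to 775 mm from the base axis. Payload 14.6 kg.
Tool frame: the origin (TCP) lies on the centre line of the jaws, within the pads' length; the fingertips stand 19 mm ahead of it and the grasp point (between the pads) is the TCP (bot.tip_reach is the distance from the TCP to the fingertips, in mm); y points along the fingers, x is the direction in which the jaws open and shut, and the axes are right-handed (so a half turn about y gives the same grasp; the last joint's range is limited). The gripper opens to 85 mm and grips with 20 to 120 N. Pads are 22 mm wide; open, the fingers measure 114 mm over their backs; the gripper's body (76 mm by 85 mm) begins 54 mm behind the grasp point. The pads swing forward as they close: fully open they stand 13 mm farther back than shut.
Start: joints at [1.057, 0.3, 1.521, -0, 1.321, -0.067], TCP at [237.641, 496, 250.281] pointing down, gripper open.
Joint ranges: [-3.03, 3.03], [-0.79, 2.21], [0.23, 2.52], [-1.04, 4.18], [0, 3.07], [-2.55, 2.55]. Speed limits (rad/s): [2.22, 2.22, 2.57, 3.14, 3.14, 3.14].

### API

Orientations are given as a unit quaternion [w, x, y, z].
In Python, from rig import bot gives the robot as it stands. Calls block until the motion is done:
- bot.move_to(position, orientation): joint-space move of the TCP to a pose.
- bot.servo_line(position, attitude=None, speed=150, until_force=None): straight line of the TCP; attitude=None keeps the orientation; speed is the mean speed in mm/s. With until_force (N) it stops when the force on the tool has changed by that much, and returns True; else False.
- bot.move_joints(angles): joint-space move.
- bot.move_gripper(opening, grip_force=None): finger opening in mm; grip_force is the grip in N (None keeps the last); returns when the fingers have stopped.
- bot.dwell(seconds).
- bot.ik(position, orientation): joint angles nearest the present ones, or None.
- bot.read_state(): the state.
- bot.read_camera(name): name is "scene" or "side" or "wrist"; returns a dict with "image" (480x640x3 uint8, blue, green, red), "depth" (480x640 float32, mm along the optical axis (not along the pixel's ray), 0 where there is no reading), "fovy" (degrees; the focal length in pixels is half the picture's height over the tangent of half this angle, whatever the lens; pixels are square), "cx", "cy" (the principal point, pixels), "eye" and "attitude" of the camera in the world; the wrist camera has in their place "mount" (4x4, takes a point from camera to tool coordinates, whose origin is the TCP and whose axes are the tool frame's). Camera axes: x right, y down, z forward; pixel columns grow to the right and rows downward; lengths in mm; the calibration is good to about 2 mm. A picture is of the moment at which its call begins: read the wrist's pose just before it.
A pose or a line that the arm cannot do raises bot.MotionError and nothing moves.
- bot.finish_job(): hands the job in, once; it reports no verdict.
The state is a dict: "clock": time; "joint_positions": joint angles; "qvel": joint speeds; "effort": joint torques, N m; "ee_pos": TCP position; "tool_rot": TCP orientation; "ft_force": force on the tool from outside, world axes, zero at the start; "moment": the same for the moment, N m; "grip_width": finger opening in mm.
Only numpy, scipy, OpenCV 4.12 (cv2) and the standard library are available. Lean on these libraries where they do the work, as an engineer would, in place of code of your own. Each camera call takes 0.05 s, during which the arm holds its last target.

### The job

Set the height stop: push the plunger of the stand straight down by its knob until its tip just rests on the top of the steel arbor standing beneath it, pressing lightly and never hard enough to mark the arbor. Then run the hexagon lock nut down clockwise on the threaded body until you feel the spring washer take up, and nip it up to about 0.3 newton metres, so that the setting is locked with the plunger still resting on the arbor. Leave the arbor in its place and do not disturb the other things on the bench.

Things in the scene. Friction and masses are not known exactly. Their poses are not given: they have to be found in the camera images.
- stand: Grey stand of the height stop, fixed on levelling feet that lift it 2 to 8 mm off the bench. Origin on the plunger's vertical axis at the base plate's underside; x towards the column, z up; heights below are from this origin. Base plate 160 x 100 x 14 mm (x from -50 to +110), column at the back, arm 40 mm wide from 132 to 150 mm. Only the threaded body stands higher.
- washer_top (a point): Top of the dark spring washer (37 mm across) on the plunger axis, 164.5 mm above the stand's origin. The washer lies on the round steel shoulder (36 mm across, 150 to 162 mm high) of the fixed threaded body in the arm; above it stands the M24 thread, pitch 3 mm, top at 187 mm. The nut must come down on this washer.
- collet: Small steel segment of the collet in the mouth of the threaded body, between nut and plunger (hidden under the knob, nothing to handle). Origin on the plunger axis. As the nut is tightened on the washer it slides towards the column, closing on the plunger, by 0.4 mm for each radian of tightening; this is far too little to measure.
- plunger: Steel plunger, 14 mm thick, 90 mm long with its knob; slides straight up and down through the threaded body and stays where left. Origin at its lower tip, z up. The tip starts 10 to 22 mm above the arbor. About 4 N pushes it down; once it rests on the arbor the push rises some 13 N per mm. More than 25 N between tip and arbor marks the arbor.
- knob_top (a point): Centre of the flat top of the plunger's dark knurled knob, 25 mm across, 12 mm high, 90 mm above the tip. Push here straight down. With the plunger on the arbor it is 202 mm above the stand's origin, about 17 mm above the nut's top.
- lock_nut: Plated hexagon nut (M24, 41 mm across flats, 47 over corners, 20 mm high) on the threaded body under the knob. Origin on its axis at its underside, z up; y is square to one pair of flats (the others lie 60 and 120 degrees from it). Clockwise from above runs it down, 3 mm a turn, against 0.05 N m of drag. It starts 0.2 to 0.55 turn short of the washer.
- nut_flats (a point): Point on the nut's axis 11 mm above its underside, where the flats are gripped from above, fingers either side of the knob; fingertips have 12 mm of room below the underside. Where the nut meets the washer must be felt: from there torque grows by 0.5 N m per radian (0.12 more while turning). 0.3 N m is right, under 0.15 loose, over 0.5 spoils the washer. Let go, it springs back a little but stays.
- arbor: Setting arbor: stepped steel arbor standing on the stand's base plate under the plunger, against two small dowels; 98 mm high, base 43 mm across up to 56 mm, above that a shank 24 mm across with a flat top. Origin at the centre of its underside, on the plunger axis, 14 mm above the stand's origin; z up. 0.4 kg, loose.
- spare_nut: Loose hexagon nut like the lock nut (41 mm across flats, 20 mm high) lying on the bench, a bystander. Origin at the centre of its underside.
- spacer_ring: Steel spacer ring, 54 mm across, 12 mm high, lying on the bench, a bystander. Origin at the centre of its underside.
- wrench_17: Combination wrench, 175 mm long, lying on the bench, a bystander. Origin under its middle, y along it.
- wrench_22: Combination wrench, 219 mm long, lying on the bench, a bystander. Origin under its middle, y along it.
- hex_adapter: Plated hexagon adapter, 51 x 44 mm, 94 mm high, standing upright on the bench, a bystander. Origin at the centre of its underside.
- coupler_body: Plated quick coupler, 41 x 93 x 37 mm, lying on the bench, a bystander. Origin under its middle, y along it.
- bore_sleeve: Ground steel sleeve, 35 mm across, 106 mm long, lying on the bench, a bystander. Origin under its middle, y along it.
- brass_valve: Brass relief valve, 44 x 118 x 46 mm, lying on the bench, a bystander. Origin under its middle, y along it.

How it is judged:
By the outcome, as a careful person would: the job done as asked, in the order asked, and still so for the second after the job is handed in, with the robot touching nothing.
It also fails if it takes over 67 s, if anything falls off the work surface, if the arm or the gripper's body presses on something with over 40 N, if the wrist force passes 120 N, or if a joint passes its speed limit or range.

## Working session

There is one attempt and no reset: what is moved stays moved. The work goes in short steps, each a Python script; the robot and the scene stay as the last script left them, time stands still between calls to the robot, and variables do not carry over. Pictures are saved under pics/ and viewed, and the job is handed in when it is done.

```bash
ls; mkdir -p pics; python3 - <<'E'
from rig import bot
import cv2
print(bot.read_state())
for n in ["scene","side","wrist"]:
    c=bot.read_camera(n); cv2.imwrite(f"pics/{n}0.png",c["image"])
    print(n,{k:v for k,v in c.items() if k not in("image","depth")})
E
```

```text
pics
{'clock': 0.0, 'joint_positions': array([ 1.05741677e+00,  3.00518110e-01,  1.52158968e+00, -1.62886733e-05,
        1.32073483e+00, -6.65912041e-02]), 'qvel': array([ 0.00160064,  0.00044802, -0.00067428,  0.00045709,  0.00069073,
        0.00052351]), 'effort': array([-7.72270796e-04, -5.43498445e+01, -3.61792624e+01, -9.89893897e-05,
        4.02807287e-03, -8.92062786e-06]), 'ee_pos': array([237.53184129, 495.81777316, 249.69188397]), 'tool_rot': array([-0.59813004,  0.59856004,  0.37642019, -0.37719248]), 'ft_force': array([-0.1964314 ,  0.05448451,  0.85604922]), 'moment': array([0.02600022, 0.00973574, 0.01647811]), 'grip_width': 85.4850481393683}
scene {'fovy': 53.87678419160862, 'cx': 323.1718223888161, 'cy': 241.9566869510037, 'eye': array([   2.37373187, -280.59246823,  620.83090032]), 'attitude': array([-0.44929355,  0.79395752, -0.35377142,  0.20642806])}
side {'fovy': 56.36778303603183, 'cx': 322.32371565260325, 'cy': 239.35429707543295, 'eye': array([ 481.19896605, 1181.65639968,  530.17528104]), 'attitude': array([ 0.02626542, -0.04468838,  0.82635579, -0.56075769])}
wrist {'fovy': 66.40113012295129, 'cx': 322.51022296544545, 'cy': 239.36157916832306, 'mount': array([[ 9.99999736e-01, -7.07146936e-04, -1.67886307e-04,
        -7.07046408e-01],
       [-2.46516578e-05, -2.63860589e-01,  9.64560827e-01,
        -1.22966547e+02],
       [-7.26384813e-04, -9.64560568e-01, -2.63860537e-01,
         6.58359277e+01],
       [ 0.00000000e+00,  0.00000000e+00,  0.00000000e+00,
         1.00000000e+00]])}
```

View pics/scene0.png

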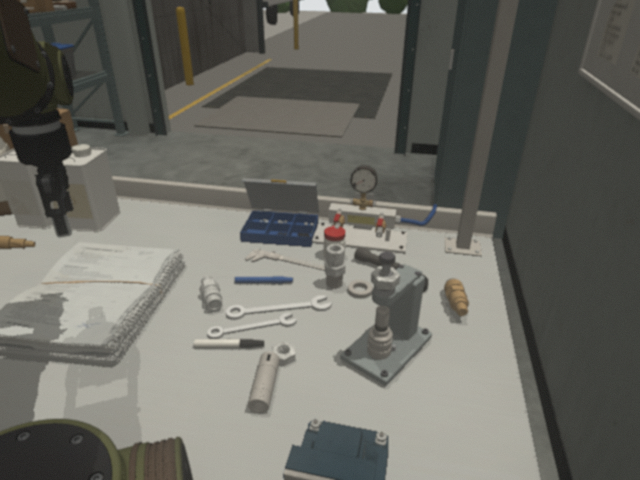

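View pics/side0.png

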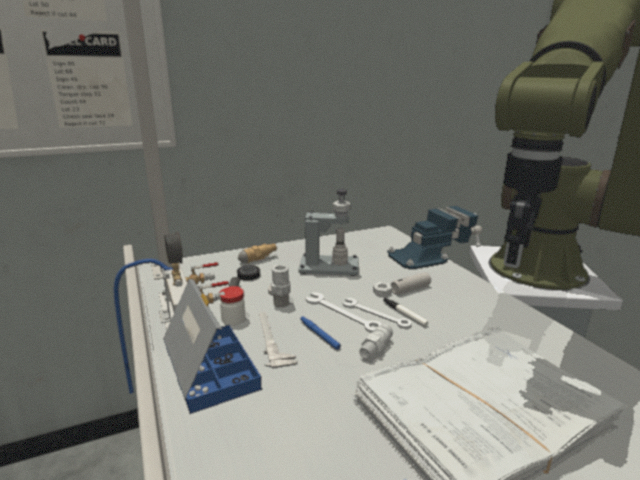

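View pics/wrist0.png

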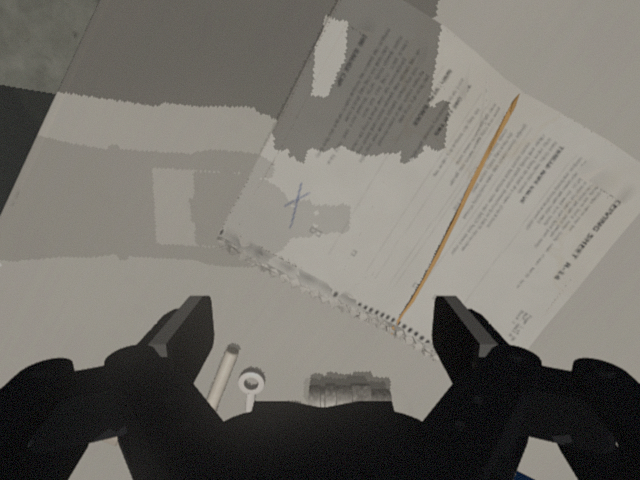

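```bash
cat > h.py <<'E'
from rig import bot
import numpy as np, cv2
from scipy.spatial.transform import Rotation as R
def Rq(q): return R.from_quat([q[1],q[2],q[3],q[0]])
def qof(r): x=r.as_quat(); return np.array([x[3],x[0],x[1],x[2]])
def cam(c,st=None):
    f=240/np.tan(np.radians(c["fovy"])/2)
    if "mount" in c:
        M=c["mount"]; T=Rq(st["tool_rot"]).as_matrix()
        return f,c["cx"],c["cy"],T@M[:3,:3],T@M[:3,3]+st["ee_pos"]
    return f,c["cx"],c["cy"],Rq(c["attitude"]).as_matrix(),np.array(c["eye"])
def ray(K,u,v):
    f,cx,cy,A,e=K; d=A@np.array([(u-cx)/f,(v-cy)/f,1]); return e,d
def onz(K,u,v,z):
    e,d=ray(K,u,v); return e+d*(z-e[2])/d[2]
def proj(K,p):
    f,cx,cy,A,e=K; q=A.T@(np.asarray(p)-e); return np.array([cx+f*q[0]/q[2],cy+f*q[1]/q[2]])
def cloud(c,K):
    f,cx,cy,A,e=K; v,u=np.mgrid[:480,:640]; d=c["depth"]
    P=np.stack([(u-cx)/f*d,(v-cy)/f*d,d],-1)@A.T+e
    P[d<=0]=np.nan; return P
def tri(K1,p1,K2,p2):
    a,d=ray(K1,*p1); b,g=ray(K2,*p2); d/=np.linalg.norm(d); g/=np.linalg.norm(g)
    s=np.linalg.lstsq(np.stack([d,-g],1),b-a,rcond=None)[0]
    x,y=a+s[0]*d,b+s[1]*g; return (x+y)/2,np.linalg.norm(x-y)
E
python3 - <<'E'
from h import *
c=bot.read_camera("scene");K=cam(c)
cv2.imwrite("pics/sc1.png",cv2.resize(c["image"][235:395,330:440],None,fx=5,fy=3.75*5/3.75,interpolation=2)[:, :][:600*2:1] if 0 else cv2.resize(c["image"][240:390,335:440],None,fx=4,fy=4,interpolation=2))
P=cloud(c,K)
for u,v in [(387,256),(387,258),(387,274),(380,343),(386,378),(300,420),(410,290)]: print(u,v,P[v,u].round(1))
s=bot.read_camera("side");K2=cam(s)
cv2.imwrite("pics/sd1.png",cv2.resize(s["image"][180:280,290:370],None,fx=6,fy=6,interpolation=2))
Q=cloud(s,K2)
for u,v in [(342,192),(341,205),(340,250),(330,215),(329,272)]: print(u,v,Q[v,u].round(1))
E
```

```text
387 256 [540.   58.  223.5]
387 258 [536.8  55.6 222.3]
387 274 [538.6  54.  191.8]
380 343 [530.4  49.6  53. ]
386 378 [500.4  12.6  18.1]
300 420 [352.   70.8   0.8]
410 290 [604.2  45.1 128.7]
342 192 [543.6  73.6 219.7]
341 205 [544.9  81.9 187.5]
340 250 [545.1  77.1  60. ]
330 215 [574.4  63.7 153.2]
329 272 [571.  111.2   9.5]
```

View pics/sc1.png

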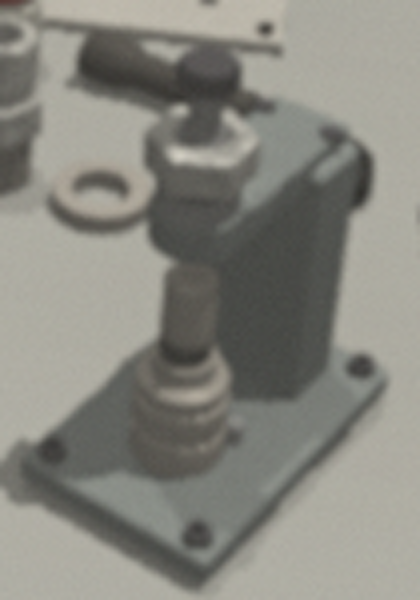

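View pics/sd1.png

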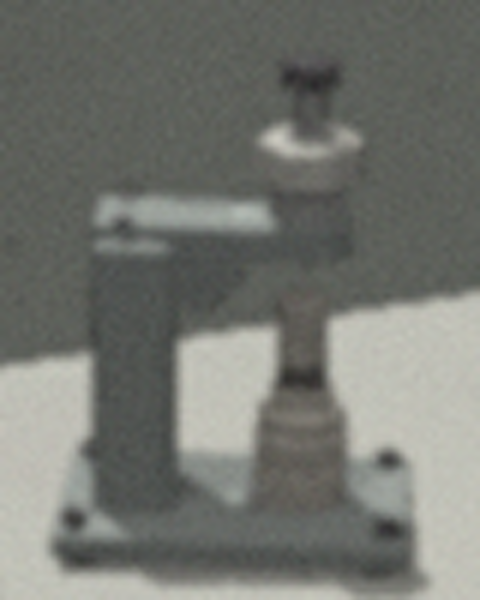

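```bash
python3 - <<'E'
from h import *
st=bot.read_state(); T=Rq(st["tool_rot"]).as_matrix(); print(T.round(3), bot.tip_reach)
# vertical attitude with given tool-x yaw
def att(yaw):
    x=np.array([np.cos(yaw),np.sin(yaw),0]); y=np.array([0,0,-1.]); return qof(R.from_matrix(np.stack([x,y,np.cross(x,y)],1)))
for yaw in np.arange(-3,3.2,0.5):
    q=bot.ik([545,62,340],att(yaw)); print(round(yaw,2),None if q is None else np.round(q,2))
E
cat >> h.py <<'E'
def att(yaw):
    x=np.array([np.cos(yaw),np.sin(yaw),0]); y=np.array([0,0,-1.]); return qof(R.from_matrix(np.stack([x,y,np.cross(x,y)],1)))
E
```

```text
[[ 0.432 -0.    -0.902]
 [ 0.902 -0.001  0.432]
 [-0.001 -1.     0.   ]] 19.0
-3.0 None
-2.5 [ 0.05  0.25  1.38 -0.    1.51  2.55]
-2.0 [ 0.05  0.25  1.38 -0.    1.51  2.05]
-1.5 [ 0.05  0.25  1.38 -0.    1.51  1.55]
-1.0 [ 0.05  0.25  1.38 -0.    1.51  1.05]
-0.5 [ 0.05  0.25  1.38 -0.    1.51  0.55]
0.0 [ 0.05  0.25  1.38 -0.    1.51  0.05]
0.5 [ 0.05  0.25  1.38 -0.    1.51 -0.45]
1.0 [ 0.05  0.25  1.38 -0.    1.51 -0.95]
1.5 [ 0.05  0.25  1.38 -0.    1.51 -1.45]
2.0 [ 0.05  0.25  1.38 -0.    1.51 -1.95]
2.5 [ 0.05  0.25  1.38 -0.    1.51 -2.45]
3.0 None
```

```bash
python3 - <<'E'
from h import *
bot.move_to([400,350,345],att(0.6))
bot.move_to([545,62,345],att(0))
st=bot.read_state(); c=bot.read_camera("wrist"); K=cam(c,st)
np.savez("w1.npz",st=st,c=c,allow_pickle=True)
cv2.imwrite("pics/w1.png",c["image"]); print(st["clock"],st["ee_pos"],st["ft_force"],st["moment"])
P=cloud(c,K); print(proj(K,[545,62,222]),proj(K,[545,62,188]))
np.save("P.npy",P)
E
```

```text
2.4167 [544.8084717   63.21594816 344.94446731] [ 0.65591558  0.09782925 -0.2398439 ] [-0.05797585  0.03441323  0.03114873]
[322.1679623  238.91438794] [322.20862413 227.53949678]
```

View pics/w1.png

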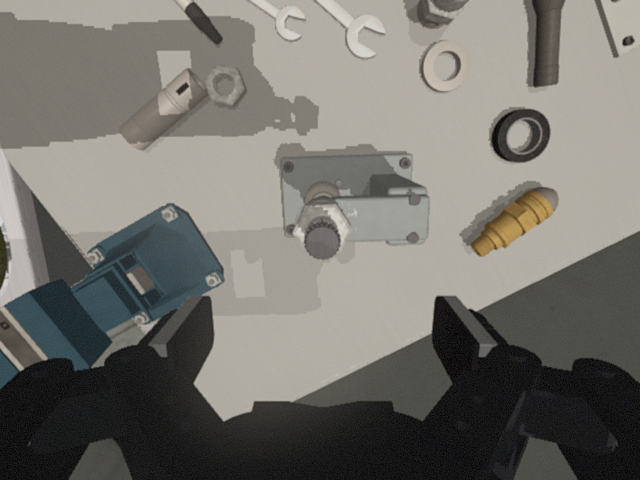

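```bash
python3 - <<'E'
from h import *
im=cv2.imread("pics/w1.png"); cv2.imwrite("pics/w1z.png",cv2.resize(im[170:270,265:365],None,fx=6,fy=6,interpolation=2))
P=np.load("P.npy")
for lo,hi in [(205,235),(178,196),(150,162),(14,24)]:
    m=(P[...,2]>lo)&(P[...,2]<hi); m[:, :]&=True; m[280:]=0; m[:,:270]=0;m[:,440:]=0
    q=P[m]; print(lo,hi,len(q),np.median(q,0).round(1),q.min(0).round(1),q.max(0).round(1))
E
```

```text
205 235 1081 [544.9  60.8 222.7] [532.   46.8 212.2] [557.8  72.8 225.2]
178 196 1341 [544.8  68.3 188.5] [522.   38.2 178.1] [568.1  80.7 191.7]
150 162 3773 [601.4  63.4 153.4] [534.3  40.1 150. ] [639.1  83.7 156.7]
14 24 4651 [559.   89.4  17.4] [493.7   8.   14. ] [672.5 273.1  24. ]
```

View pics/w1z.png

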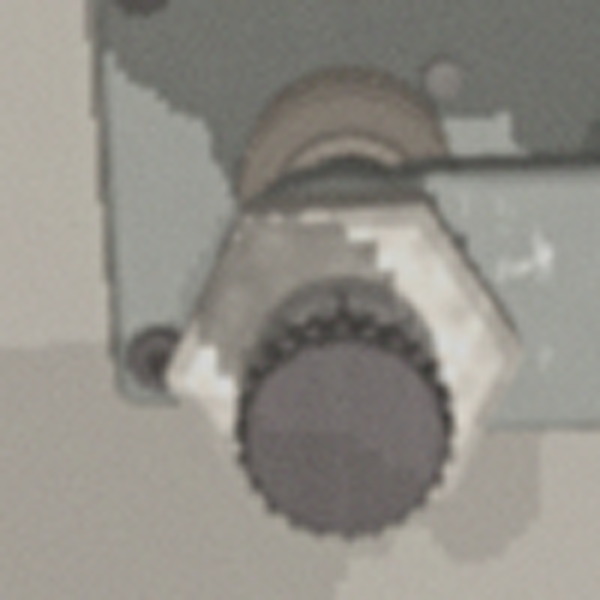

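```bash
python3 - <<'E'
from h import *
d=np.load("w1.npz",allow_pickle=True); c=d["c"].item(); st=d["st"].item(); K=cam(c,st)
f=lambda p:(265+p[0]/6-.5,170+p[1]/6-.5)
P=np.load("P.npy")
m=(P[...,2]>222)&(P[...,2]<228); q=P[m]; q=q[np.hypot(q[:,0]-545,q[:,1]-62)<20]; print("knob",len(q),q.mean(0))
# knob contour center by mask
v,u=np.nonzero(m); k=np.hypot(P[m][:,0]-545,P[m][:,1]-62)<20
print(cv2.minEnclosingCircle(np.stack([u[k],v[k]],1).astype(np.float32)))
print("knob",onz(K,*f((345,435)),223.5))
C=[onz(K,*f(p),188.8)[:2] for p in [(165,377),(240,205),(430,190),(520,347)]]
for a in C: print(a.round(1))
print("centre",(C[0]+C[3])/2, np.linalg.norm(C[0]-C[3]))
for i in range(3):
    e=C[i+1]-C[i]; print(np.linalg.norm(e), np.degrees(np.arctan2(e[1],e[0]))%60)
e=C[3]-C[0];print(np.degrees(np.arctan2(e[1],e[0]))%60)
for lo,hi in [(150,157)]:
    m=(P[...,2]>lo)&(P[...,2]<hi)&(P[...,0]>575)&(P[...,0]<625); print("arm top",np.median(P[m][:,2]),P[m][:,1].min(),P[m][:,1].max())
E
```

```text
knob 798 [544.84065669  59.80533736 222.97427169]
((322.27239990234375, 242.15516662597656), 17.765277862548828)
knob [544.88732623  60.19412539 223.5       ]
[521.3  58.3]
[531.4  81. ]
[555.7  83. ]
[567.6  62.4]
centre [544.46992619  60.3399611 ] 46.53017662967265
24.866133980458837 6.106244582455389
24.39515119449658 4.637393182029692
23.827460275630422 0.13427363130372783
5.055393375540362
arm top 153.36096049314256 40.100843688296294 83.66572538624182
```

```bash
python3 - <<'E'
from h import *
bot.move_gripper(0,40)
X,Y=544.7,60.2
bot.move_to([X,Y,252],att(0))
bot.dwell(0.3)
s0=bot.read_state(); print(s0["clock"],s0["ee_pos"],s0["ft_force"],s0["grip_width"])
r=bot.servo_line([X,Y,234],speed=20,until_force=9)
s=bot.read_state(); print(r,s["clock"],s["ee_pos"],s["ft_force"]-s0["ft_force"])
f0=s0["ft_force"][2]
z=s["ee_pos"][2]
if not r:
    for i in range(40):
        z-=0.5
        bot.servo_line([X,Y,z],speed=6)
        s=bot.read_state(); f=s["ft_force"][2]-f0
        print(round(s["clock"],2),round(z,2),s["ee_pos"][2].round(2),round(f,1),(s["ft_force"]-s0["ft_force"])[:2].round(1))
        if abs(f)>7: break
E
```

```text
3.9917 [545.0945951   60.23082848 253.35437877] [-0.33237125 -0.42425722  0.32292572] -0.12202980745551348
False 5.0417 [544.68113771  60.206631   233.9112623 ] [ 0.26603015 -0.76862626  1.87603109]
5.29 233.41 233.47 2.1 [-0.2  0.4]
5.54 232.91 232.97 3.5 [-0.5  1.1]
5.79 232.41 232.38 3.0 [-0.1  0.9]
6.04 231.91 231.86 2.8 [0.1 0.1]
6.29 231.41 231.35 2.6 [ 0.2 -0.2]
6.54 230.91 230.84 2.0 [-0.9  1.2]
6.79 230.41 230.37 2.8 [0.  0.4]
7.04 229.91 229.86 2.6 [-0.5 -0.9]
7.29 229.41 229.35 3.2 [0.1 0. ]
7.54 228.91 228.85 2.8 [-0.3  0.2]
7.79 228.41 228.36 3.0 [-0.1  1.5]
8.04 227.91 227.86 2.9 [-0.3  0.5]
8.29 227.41 227.36 3.3 [0.3 0.3]
8.54 226.91 226.87 2.7 [-0.9  1.2]
8.79 226.41 226.36 2.9 [-1.5  0.4]
9.04 225.91 225.86 1.4 [-0.1 -0.9]
9.29 225.41 225.33 2.7 [0.3 0.5]
9.54 224.91 224.95 3.6 [0.1 0.5]
9.79 224.41 224.89 7.7 [-3.  1.]
```

```bash
python3 - <<'E'
from h import *
X,Y=544.7,60.2; f0=.32
for z in (224.2,224.0):
    bot.servo_line([X,Y,z],speed=5); bot.dwell(.1)
    s=bot.read_state(); f=s["ft_force"]; print(round(s["clock"],2),s["ee_pos"],f)
    if f[2]-f0>10: break
bot.servo_line([X,Y,260],speed=60)
print(bot.read_state()["ft_force"])
bot.servo_line([X,Y,345],att(0))
bot.move_gripper(62)
st=bot.read_state(); c=bot.read_camera("wrist"); K=cam(c,st)
np.savez("w2.npz",st=st,c=c); im=c["image"]
cv2.imwrite("pics/w2z.png",cv2.resize(im[160:260,265:365],None,fx=6,fy=6,interpolation=2))
P=cloud(c,K); m=(P[...,2]>195)&(P[...,2]<230); m[:,:270]=0;m[:,400:]=0;m[270:]=0; print(st["clock"],np.median(P[m],0))
E
```

```text
10.14 [544.75507071  60.20924362 224.85989699] [-3.85206149  0.20124885 10.1550043 ]
10.49 [544.76737793  60.18751145 224.84689628] [-3.41100184 -0.18419636 11.81191884]
[ 0.46155445 -0.47318333 -1.42026686]
12.5667 [544.77304163  60.5127067  205.03836168]
```

View pics/w2z.png

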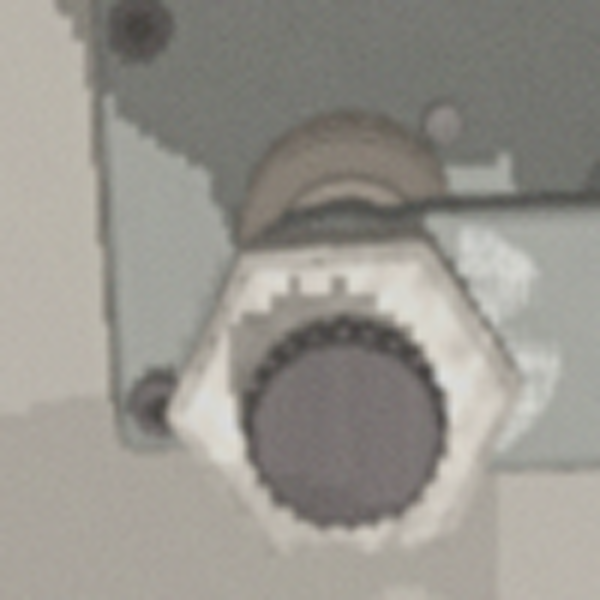

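```bash
python3 - <<'E'
from h import *
d=np.load("w2.npz",allow_pickle=True); c=d["c"].item(); st=d["st"].item(); K=cam(c,st)
f=lambda p:(265+p[0]/6-.5,160+p[1]/6-.5)
C=[onz(K,*f(p),188.8)[:2] for p in [(165,412),(242,242),(430,236),(520,380)]]
for a in C: print(a.round(1))
print("centre",(C[0]+C[3])/2, np.linalg.norm(C[0]-C[3]))
for i in (0,1,2):
    e=C[i+1]-C[i]; print(np.linalg.norm(e), np.degrees(np.arctan2(e[1],e[0]))%60)
e=C[3]-C[0];print(np.degrees(np.arctan2(e[1],e[0]))%60)
P=cloud(c,K); m=(P[...,2]>185)&(P[...,2]<193); m[:,:270]=0;m[:,400:]=0;m[:190]=0;m[270:]=0
v,u=np.nonzero(m); print("nut z",np.median(P[m][:,2]))
h=cv2.convexHull(np.array([P[y,x,:2] for y,x in zip(v,u)],np.float32)); a=h[:,0]
# width vs direction
best=[]
for t in np.arange(0,180,3):
    p=a@np.array([np.cos(np.radians(t)),np.sin(np.radians(t))]); best.append((round(float(np.ptp(p)),1),round(float((p.max()+p.min())/2),1)))
print([(t,b[0]) for t,b in zip(np.arange(0,180,3),best)])
(cx,cy),sz,an=cv2.minAreaRect(a); print(cx,cy,sz,an)
print("base x:",bot.ik([544.7,60.2,180],att(1.649)))
E
```

```text
[521.3  58.7]
[531.6  81. ]
[555.6  81.7]
[567.5  62.9]
centre [544.3767316   60.77200157] 46.40928505480958
24.599936816262247 5.139501803856376
24.02115719113071 1.7988424044386655
22.25899924962951 2.207495704170441
5.24257725759024
nut z 188.52648887364478
[(np.int64(0), 45.8), (np.int64(3), 45.8), (np.int64(6), 45.9), (np.int64(9), 45.9), (np.int64(12), 45.8), (np.int64(15), 45.5), (np.int64(18), 45.1), (np.int64(21), 44.6), (np.int64(24), 43.9), (np.int64(27), 43.1), (np.int64(30), 42.3), (np.int64(33), 41.3), (np.int64(36), 41.3), (np.int64(39), 42.1), (np.int64(42), 43.0), (np.int64(45), 43.8), (np.int64(48), 44.5), (np.int64(51), 45.1), (np.int64(54), 45.6), (np.int64(57), 45.9), (np.int64(60), 46.1), (np.int64(63), 46.2), (np.int64(66), 46.2), (np.int64(69), 46.0), (np.int64(72), 45.8), (np.int64(75), 45.4), (np.int64(78), 45.0), (np.int64(81), 44.4), (np.int64(84), 43.7), (np.int64(87), 43.1), (np.int64(90), 42.4), (np.int64(93), 41.6), (np.int64(96), 41.5), (np.int64(99), 42.4), (np.int64(102), 43.3), (np.int64(105), 44.1), (np.int64(108), 44.7), (np.int64(111), 45.3), (np.int64(114), 45.8), (np.int64(117), 46.2), (np.int64(120), 46.5), (np.int64(123), 46.6), (np.int64(126), 46.7), (np.int64(129), 46.6), (np.int64(132), 46.3), (np.int64(135), 46.0), (np.int64(138), 45.5), (np.int64(141), 44.8), (np.int64(144), 44.1), (np.int64(147), 43.2), (np.int64(150), 42.3), (np.int64(153), 41.3), (np.int64(156), 41.4), (np.int64(159), 42.3), (np.int64(162), 43.2), (np.int64(165), 43.9), (np.int64(168), 44.5), (np.int64(171), 45.0), (np.int64(174), 45.4), (np.int64(177), 45.6)]
544.6994018554688 59.55491638183594 (45.900020599365234, 41.30036544799805) 4.913192272186279
base x: [ 4.32367842e-02  3.62856821e-01  1.60804753e+00 -4.44089210e-16
  1.17068831e+00 -1.60576322e+00]
```

```bash
python3 - <<'E'
from h import *
X,Y=544.7,60.2; A=att(1.651)
bot.move_to([X,Y,260],A); bot.servo_line([X,Y,180],speed=80); bot.dwell(.3)
s=bot.read_state(); print(s["clock"],s["ee_pos"],s["ft_force"],s["moment"],s["grip_width"])
c=bot.read_camera("wrist"); cv2.imwrite("pics/w3.png",c["image"])
bot.move_gripper(38,40); bot.dwell(.2)
for i in range(4):
    bot.dwell(.05); s=bot.read_state(); print(s["clock"],s["ee_pos"],s["ft_force"],s["moment"],s["grip_width"])
np.save("base.npy",[0])
E
```

```text
15.5333 [544.76094745  60.21068621 180.20205653] [-0.05532363  0.08795364 -0.37725273] [0.06285051 0.02595413 0.00488327] 61.74320963981879
16.1417 [544.70416401  60.41755057 180.09850324] [-1.24145826  4.61464789  4.37766829] [ 0.73467772  0.3287929  -0.08718297] 40.86394541624552
16.1917 [544.70627115  60.41794005 180.11653975] [-2.11813168  4.25674008  2.87823961] [ 0.78125419  0.29258105 -0.03738145] 40.96014447004378
16.2417 [544.71141337  60.39826915 180.12313503] [-1.90001576  5.59177448  4.22294815] [0.77947275 0.29644053 0.01252427] 40.63144470814847
16.2917 [544.70278043  60.38932978 180.11585055] [-1.9970444   5.24040636  4.09931225] [ 0.78747841  0.32749866 -0.03227721] 40.64163815699838
```

View pics/w3.png

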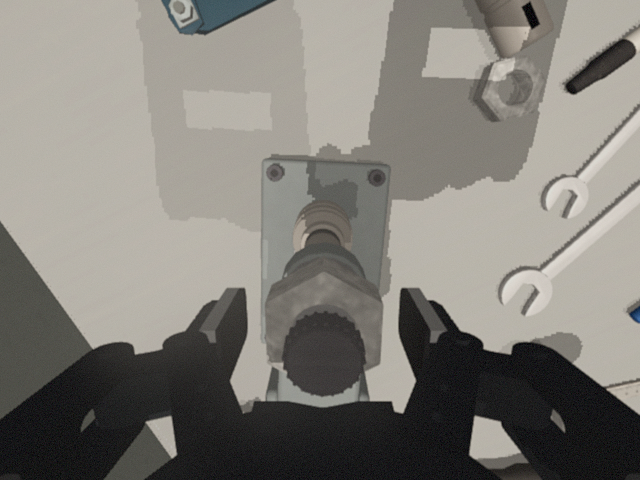

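```bash
cat >> h.py <<'E'
import json
def loadp(): return json.load(open("p.json"))
def step(p,dth,n=3):
    p["yaw"]-=dth; p["z"]-=3/(2*np.pi)*dth
    bot.servo_line([p["X"],p["Y"],p["z"]],att(p["yaw"]),speed=p.get("v",10))
    S=[]
    for i in range(n):
        s=bot.read_state(); S.append(np.r_[s["ft_force"],s["moment"]]); bot.dwell(.02)
    m=np.mean(S,0); T=Rq(s["tool_rot"]).as_matrix(); ya=np.arctan2(T[1,0],T[0,0])
    json.dump(p,open("p.json","w"))
    print(round(s["clock"],2),"cmd",round(p["yaw"],3),"act",round(ya,3),s["ee_pos"].round(2),"F",m[:3].round(1),"Mz",round(m[5],3),round(s["grip_width"],1))
    return m[5]
E
python3 - <<'E'
from h import *
p=dict(X=544.6,Y=60.55,z=180.0,yaw=1.651)
bot.servo_line([p["X"],p["Y"],p["z"]]); step(p,0); 
for i in range(4): step(p,.1)
E
```

```text
16.82 cmd 1.651 act 1.651 [544.68  60.48 180.09] F [-0.5  1.4  3.6] Mz -0.02 40.7
17.12 cmd 1.551 act 1.554 [544.67  60.49 180.02] F [0.  0.4 4.5] Mz -0.017 40.5
17.43 cmd 1.451 act 1.455 [544.64  60.45 179.93] F [0.5 0.4 4.3] Mz -0.034 40.6
17.73 cmd 1.351 act 1.356 [544.65  60.43 179.92] F [ 0.3 -0.7  4.7] Mz -0.073 40.6
18.02 cmd 1.251 act 1.256 [544.62  60.45 179.83] F [ 0.2 -1.1  5.2] Mz -0.052 40.8
```

```bash
python3 - <<'E'
from h import *
p=loadp()
for i in range(12):
    m=step(p,.1,3)
    if abs(m+.04)>.12: break
E
```

```text
18.32 cmd 1.151 act 1.156 [544.63  60.44 179.8 ] F [ 0.8 -2.2  5.1] Mz -0.044 40.5
18.62 cmd 1.051 act 1.055 [544.61  60.39 179.72] F [ 0.6 -2.6  5.6] Mz -0.039 40.9
18.93 cmd 0.951 act 0.955 [544.61  60.4  179.69] F [ 0.2 -2.4  4.9] Mz -0.043 40.8
19.23 cmd 0.851 act 0.855 [544.6   60.38 179.65] F [ 0.2 -2.3  5.2] Mz -0.03 40.6
19.52 cmd 0.751 act 0.755 [544.56  60.38 179.58] F [ 0.1 -3.   5.5] Mz -0.04 40.3
19.82 cmd 0.651 act 0.655 [544.57  60.35 179.54] F [-0.1 -3.5  5.9] Mz -0.08 41.0
20.12 cmd 0.551 act 0.555 [544.55  60.35 179.47] F [-0.1 -2.7  5.6] Mz -0.028 40.3
20.43 cmd 0.451 act 0.455 [544.52  60.33 179.4 ] F [-0.5 -2.8  5.7] Mz -0.063 40.5
20.73 cmd 0.351 act 0.355 [544.5   60.32 179.39] F [-0.8 -2.8  5.2] Mz -0.058 40.6
21.02 cmd 0.251 act 0.255 [544.47  60.33 179.31] F [-0.5 -3.2  5.8] Mz -0.059 40.7
21.32 cmd 0.151 act 0.155 [544.46  60.32 179.27] F [-1.2 -3.1  5.4] Mz -0.084 40.9
21.62 cmd 0.051 act 0.055 [544.44  60.32 179.22] F [-1.2 -3.5  5.9] Mz -0.066 40.9
```

```bash
sed -i 's/,round(s\["grip_width"\],1))/,round(s["grip_width"],1),"e6",round(float(s["effort"][5]),3))/' h.py; python3 - <<'E'
from h import *
p=loadp(); p["Y"]=60.3;p["X"]=544.5
m0=None
for i in range(10):
    m=step(p,.1,4)
    if abs(m+.06)>.12: break
E
```

```text
21.94 cmd -0.049 act -0.045 [544.4   60.28 179.18] F [-0.7 -1.7  5.6] Mz -0.068 40.6 e6 0.081
22.26 cmd -0.149 act -0.145 [544.4   60.3  179.14] F [-0.9 -1.3  5.4] Mz -0.057 40.8 e6 0.082
22.57 cmd -0.249 act -0.245 [544.37  60.3  179.08] F [-1.3 -1.4  5.6] Mz -0.057 40.4 e6 0.082
22.89 cmd -0.349 act -0.345 [544.35  60.29 179.03] F [-1.3 -1.4  5.8] Mz -0.052 40.6 e6 0.079
23.21 cmd -0.449 act -0.445 [544.32  60.33 179.01] F [-1.4 -0.7  6. ] Mz -0.059 40.8 e6 0.083
23.52 cmd -0.549 act -0.544 [544.32  60.31 178.98] F [-1.6 -1.6  6.7] Mz -0.001 40.6 e6 0.132
23.84 cmd -0.649 act -0.644 [544.31  60.33 178.98] F [-2.1 -1.5  6.9] Mz 0.068 40.8 e6 0.18
```

```bash
python3 - <<'E'
from h import *
p=loadp()
for d in (.1,.1,.1,.08):
    m=step(p,d,5)
    if m>.36: break
bot.dwell(.3); step(p,0,6)
E
```

```text
24.18 cmd -0.749 act -0.744 [544.27  60.35 178.94] F [-2.6 -1.4  7.3] Mz 0.104 40.8 e6 0.18
24.51 cmd -0.849 act -0.844 [544.26  60.38 178.91] F [-2.3 -1.1  7.1] Mz 0.102 40.9 e6 0.229
24.84 cmd -0.949 act -0.944 [544.28  60.38 178.91] F [-3.2 -0.7  7.5] Mz 0.207 40.7 e6 0.278
25.18 cmd -1.029 act -1.024 [544.25  60.42 178.87] F [-3.2 -0.9  7.9] Mz 0.236 40.7 e6 0.298
25.82 cmd -1.029 act -1.024 [544.26  60.4  178.87] F [-3.1 -0.9  7.9] Mz 0.245 40.9 e6 0.236
```

```bash
python3 - <<'E'
from h import *
p=loadp()
bot.move_gripper(62); bot.dwell(.1)
s=bot.read_state(); print(s["ft_force"],s["moment"],s["grip_width"])
bot.servo_line([p["X"],p["Y"],260],speed=80); bot.move_to([544.7,60.2,345],att(0)); bot.dwell(.2)
st=bot.read_state(); c=bot.read_camera("wrist"); K=cam(c,st); im=c["image"]; print(st["clock"])
cv2.imwrite("pics/w4.png",im); cv2.imwrite("pics/w4z.png",cv2.resize(im[160:260,265:365],None,fx=6,fy=6,interpolation=2))
P=cloud(c,K)
m=(P[...,2]>195)&(P[...,2]<230); m[:,:270]=0;m[:,400:]=0;m[270:]=0; print("knob",np.median(P[m],0))
m=(P[...,2]>182)&(P[...,2]<193); m[:,:270]=0;m[:,400:]=0;m[:190]=0;m[270:]=0
a=cv2.convexHull(P[m][:,:2].astype(np.float32))[:,0]; print("nut z",np.median(P[m][:,2]))
w=lambda t:np.ptp(a@[np.cos(np.radians(t)),np.sin(np.radians(t))])
print("flat normal mod60",min(range(60),key=lambda t:w(t)+w(t+60)+w(t+120)),"expected",np.degrees(-1.024)%60)
s=bot.read_camera("side"); cv2.imwrite("pics/sd2.png",cv2.resize(s["image"][180:280,290:370],None,fx=6,fy=6,interpolation=2))
E
```

```text
[ 0.22213198 -0.34365365  0.467359  ] [ 0.01326803 -0.05168641  0.00390751] 62.40462720886669
28.6167
knob [544.62570459  60.69034316 205.00486345]
nut z 187.57433711080927
flat normal mod60 29 expected 1.3291217786036995
```

View pics/w4.png

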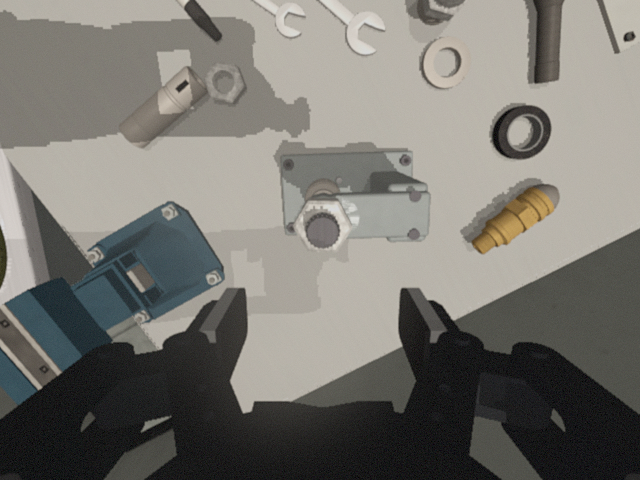

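View pics/sd2.png

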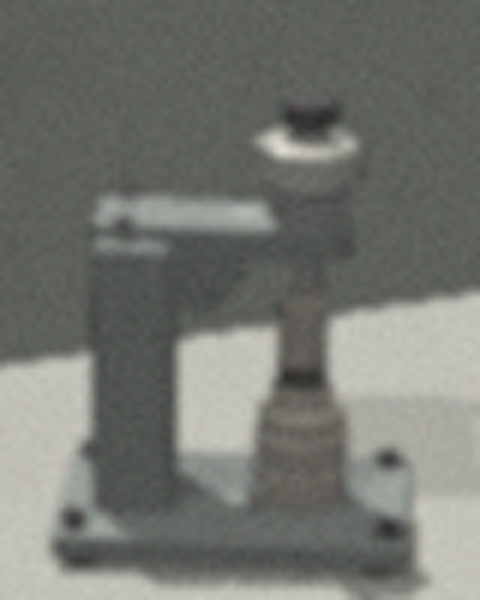

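View pics/w4z.png

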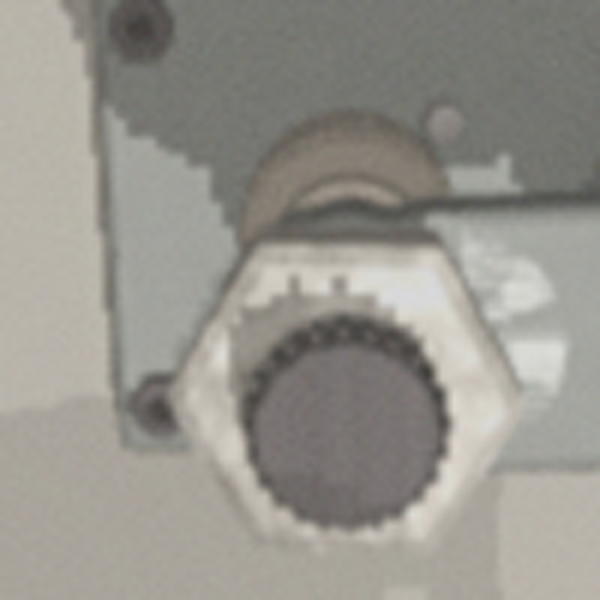

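```bash
sed -i 's/S.append(np.r_\[s\["ft_force"\],s\["moment"\]\])/S.append(np.r_[s["ft_force"],s["moment"],s["effort"][5]])/; s/round(float(s\["effort"\]\[5\]),3)/round(m[6],3)/' h.py; python3 - <<'E'
from h import *
z=178.9
p=dict(X=544.35,Y=60.4,z=z,yaw=0.506)
bot.move_to([p["X"],p["Y"],260],att(p["yaw"])); bot.servo_line([p["X"],p["Y"],z],speed=80); bot.dwell(.2)
print("free"); step(p,0,6)
bot.move_gripper(38,40); bot.dwell(.15)
step(p,0,6)
for i in range(5):
    m=step(p,.06,5)
E
```

```text
free
30.97 cmd 0.506 act 0.506 [544.35  60.39 178.91] F [ 0.1  0.1 -0.3] Mz -0.007 62.0 e6 0.0
31.77 cmd 0.506 act 0.506 [544.42  60.44 178.97] F [0.5 1.3 1.6] Mz 0.01 40.1 e6 0.005
32.11 cmd 0.446 act 0.448 [544.41  60.44 178.95] F [1.  1.4 1.7] Mz 0.027 40.4 e6 0.272
32.44 cmd 0.386 act 0.388 [544.4   60.45 178.9 ] F [1.5 1.5 2.3] Mz 0.063 40.1 e6 0.289
32.77 cmd 0.326 act 0.328 [544.41  60.44 178.89] F [1.5 2.2 2.9] Mz 0.086 40.3 e6 0.317
33.11 cmd 0.266 act 0.268 [544.4   60.42 178.83] F [2.  1.8 3.3] Mz 0.138 40.3 e6 0.346
33.44 cmd 0.206 act 0.208 [544.38  60.42 178.79] F [2.1 1.9 3.9] Mz 0.146 40.1 e6 0.375
```

```bash
python3 - <<'E'
from h import *
p=loadp()
s=bot.read_state(); print("hold",s["effort"][5],s["moment"][2])
p["yaw"]-=.06; p["z"]-=.0286
bot.servo_line([p["X"],p["Y"],p["z"]],att(p["yaw"]),speed=10)
for i in range(20):
    s=bot.read_state(); print(round(s["clock"],3),round(float(s["effort"][5]),3),round(s["moment"][2],3),s["qvel"][5].round(4)); bot.dwell(.02)
json.dump(p,open("p.json","w"))
E
```

```text
hold 0.18890504725277424 0.14634888427837175
33.708 0.62 0.122 -0.0125
33.725 0.478 0.172 -0.0055
33.742 0.374 0.192 0.0018
33.758 0.301 0.178 0.0035
33.775 0.251 0.184 0.0061
33.792 0.218 0.239 0.0073
33.808 0.198 0.204 0.0079
33.825 0.188 0.181 0.009
33.842 0.183 0.184 0.0096
33.858 0.182 0.184 0.0069
33.875 0.184 0.237 0.0072
33.892 0.187 0.227 0.0077
33.908 0.192 0.2 0.0083
33.925 0.197 0.241 0.0053
33.942 0.202 0.225 0.0063
33.958 0.207 0.239 0.0044
33.975 0.212 0.232 0.005
33.992 0.217 0.317 0.0049
34.008 0.221 0.237 0.0033
34.025 0.225 0.244 0.0036
```

```bash
python3 - <<'E'
from h import *
p=loadp(); p["v"]=.06
for d in (.06,.05): step(p,d,10)
print("unwind")
for d in (-.04,)*4: step(p,d,10)
E
```

```text
34.44 cmd 0.086 act 0.087 [544.36  60.42 178.73] F [2.  2.1 4.7] Mz 0.211 40.2 e6 0.333
34.86 cmd 0.036 act 0.037 [544.38  60.39 178.72] F [2.3 2.4 4.9] Mz 0.273 40.5 e6 0.348
unwind
35.27 cmd 0.076 act 0.076 [544.36  60.43 178.7 ] F [2.4 2.1 5. ] Mz 0.397 40.5 e6 0.302
35.69 cmd 0.116 act 0.115 [544.38  60.42 178.73] F [2.5 2.4 4.8] Mz 0.363 40.3 e6 0.281
36.11 cmd 0.156 act 0.155 [544.36  60.41 178.74] F [3.  2.5 4.8] Mz 0.342 40.0 e6 0.261
36.52 cmd 0.196 act 0.195 [544.36  60.39 178.76] F [3.5 2.7 4.4] Mz 0.297 40.4 e6 0.241
```

```bash
python3 - <<'E'
from h import *
p=loadp()
def hold(T):
    t0=bot.read_state()["clock"]
    while True:
        M=[];E=[]
        for i in range(8):
            s=bot.read_state(); M.append(s["moment"][2]);E.append(s["effort"][5]); bot.dwell(.012)
        Tm=Rq(s["tool_rot"]).as_matrix()
        print(round(s["clock"],2),"Mz",np.mean(M).round(3),"e6",np.mean(E).round(3),"yaw",round(np.arctan2(Tm[1,0],Tm[0,0]),4),"q6v",s["qvel"][5].round(4))
        if s["clock"]-t0>T: break
hold(.8)
E
```

```text
36.6 Mz 0.317 e6 0.318 yaw 0.1953 q6v -0.0055
36.67 Mz 0.299 e6 0.307 yaw 0.1955 q6v -0.0008
36.73 Mz 0.277 e6 0.296 yaw 0.1956 q6v -0.0017
36.8 Mz 0.281 e6 0.288 yaw 0.1958 q6v -0.0019
36.87 Mz 0.276 e6 0.282 yaw 0.1958 q6v -0.002
36.93 Mz 0.279 e6 0.278 yaw 0.1959 q6v 0.001
37.0 Mz 0.267 e6 0.275 yaw 0.1959 q6v 0.0007
37.07 Mz 0.258 e6 0.273 yaw 0.1959 q6v 0.0008
37.13 Mz 0.271 e6 0.271 yaw 0.196 q6v 0.0003
37.2 Mz 0.267 e6 0.27 yaw 0.196 q6v 0.0014
37.27 Mz 0.263 e6 0.269 yaw 0.196 q6v 0.0015
37.33 Mz 0.255 e6 0.269 yaw 0.196 q6v 0.0001
37.4 Mz 0.275 e6 0.268 yaw 0.196 q6v 0.0012
```

```bash
cat >> h.py <<'E'
def settle(T=.45):
    bot.dwell(T); M=[];E=[]
    for i in range(6):
        s=bot.read_state(); M.append(s["moment"][2]);E.append(s["effort"][5]); bot.dwell(.012)
    Tm=Rq(s["tool_rot"]).as_matrix()
    print(round(s["clock"],2),"Mz",np.mean(M).round(3),"e6",np.mean(E).round(3),"yaw",round(np.arctan2(Tm[1,0],Tm[0,0]),4),"w",s["grip_width"].round(2)); return np.mean(M)
E
python3 - <<'E'
from h import *
p=loadp(); p["v"]=.06
for d in (-.03,-.03):
    p["yaw"]-=d; p["z"]-=3/(2*np.pi)*d
    bot.servo_line([p["X"],p["Y"],p["z"]],att(p["yaw"]),speed=.06); settle()
    json.dump(p,open("p.json","w"))
E
```

```text
Traceback (most recent call last):
  File "h.py", line 45, in settle
    print(round(s["clock"],2),"Mz",np.mean(M).round(3),"e6",np.mean(E).round(3),"yaw",round(np.arctan2(Tm[1,0],Tm[0,0]),4),"w",s["grip_width"].round(2)); return np.mean(M)
                                                                                                                               ^^^^^^^^^^^^^^^^^^^^^
AttributeError: 'float' object has no attribute 'round'
```

```bash
sed -i 's/s\["grip_width"\].round(2)/round(s["grip_width"],2)/' h.py
python3 - <<'E'
from h import *
p=loadp(); p["yaw"]+=.03; p["z"]+=3/(2*np.pi)*.03; settle(.02)
for d in (-.03,):
    p["yaw"]-=d; p["z"]-=3/(2*np.pi)*d
    bot.servo_line([p["X"],p["Y"],p["z"]],att(p["yaw"]),speed=.06); settle()
    json.dump(p,open("p.json","w"))
E
```

```text
38.22 Mz 0.245 e6 0.259 yaw 0.2259 w 40.43
38.97 Mz 0.264 e6 0.246 yaw 0.2559 w 39.74
```

```bash
python3 - <<'E'
from h import *
p=loadp()
for d in (-.06,):
    p["yaw"]-=d; p["z"]-=3/(2*np.pi)*d
    bot.servo_line([p["X"],p["Y"],p["z"]],att(p["yaw"]),speed=.1); settle(.02);settle(.1);settle(.25); 
    json.dump(p,open("p.json","w"))
s=bot.read_state();print(s["ft_force"],s["ee_pos"])
E
```

```text
39.28 Mz 0.342 e6 0.124 yaw 0.3144 w 40.05
39.43 Mz 0.312 e6 0.326 yaw 0.3151 w 40.13
39.73 Mz 0.288 e6 0.291 yaw 0.3153 w 40.16
[4.90178122 2.60210838 3.47885276] [544.35740066  60.40472223 178.82218434]
```

```bash
python3 - <<'E'
from h import *
s=bot.read_state(); print(s["moment"],s["ft_force"],s["joint_positions"].round(4))
c=bot.read_camera("wrist"); cv2.imwrite("pics/w5.png",cv2.resize(c["image"][230:430,200:440],None,fx=3,fy=3,interpolation=2)); settle(.05)
E
```

```text
[ 0.4848319  -0.72121487  0.3118433 ] [4.90178122 2.60210838 3.47885276] [ 0.0436  0.3635  1.6101 -0.      1.1679 -0.2716]
39.88 Mz 0.293 e6 0.291 yaw 0.3152 w 40.38
```

View pics/w5.png

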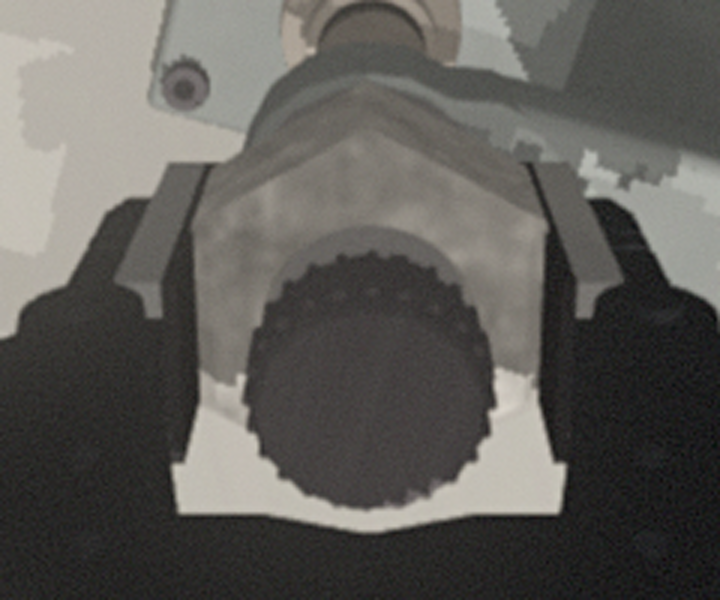

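```bash
python3 - <<'E'
from h import *
p=loadp()
p["yaw"]+=.03; p["z"]+=.0143
bot.servo_line([p["X"],p["Y"],p["z"]],att(p["yaw"]),speed=.05); settle(.2)
for w in (40.8,41.2,41.6,42,42.4,42.8,43.3,44,45,47):
    bot.move_gripper(w); settle(.03)
bot.move_gripper(62)
bot.servo_line([p["X"],p["Y"],260],speed=100); bot.move_to([544.7,60.2,345],att(0)); bot.dwell(.2)
st=bot.read_state(); c=bot.read_camera("wrist"); K=cam(c,st); im=c["image"]; print(st["clock"])
cv2.imwrite("pics/w6z.png",cv2.resize(im[160:260,265:365],None,fx=6,fy=6,interpolation=2))
P=cloud(c,K)
m=(P[...,2]>195)&(P[...,2]<230); m[:,:270]=0;m[:,400:]=0;m[270:]=0; print("knob",np.median(P[m],0))
m=(P[...,2]>182)&(P[...,2]<193); m[:,:270]=0;m[:,400:]=0;m[:190]=0;m[270:]=0
a=cv2.convexHull(P[m][:,:2].astype(np.float32))[:,0]; print("nut z",np.median(P[m][:,2]))
w=lambda t:np.ptp(a@[np.cos(np.radians(t)),np.sin(np.radians(t))])
print("flat normal mod60",min(np.arange(0,60,.5),key=lambda t:w(t)+w(t+60)+w(t+120)),"jaws at",np.degrees(p["yaw"]))
E
```

```text
40.38 Mz 0.18 e6 0.207 yaw 0.3452 w 40.56
40.68 Mz 0.171 e6 0.204 yaw 0.3452 w 41.02
40.98 Mz 0.075 e6 0.074 yaw 0.3452 w 41.13
41.28 Mz 0.055 e6 0.082 yaw 0.3457 w 41.39
41.58 Mz 0.059 e6 0.064 yaw 0.3459 w 41.65
41.88 Mz 0.038 e6 0.048 yaw 0.346 w 42.38
42.18 Mz 0.035 e6 0.036 yaw 0.3459 w 43.35
42.48 Mz 0.019 e6 0.024 yaw 0.3459 w 43.54
42.78 Mz 0.024 e6 0.007 yaw 0.346 w 44.21
43.08 Mz -0.003 e6 0.0 yaw 0.3459 w 45.34
43.38 Mz -0.009 e6 0.0 yaw 0.346 w 46.99
45.2833
knob [544.92879063  60.70826675 204.97380215]
nut z 187.54645564816923
flat normal mod60 28.5 jaws at 19.82433971152648
```

View pics/w6z.png

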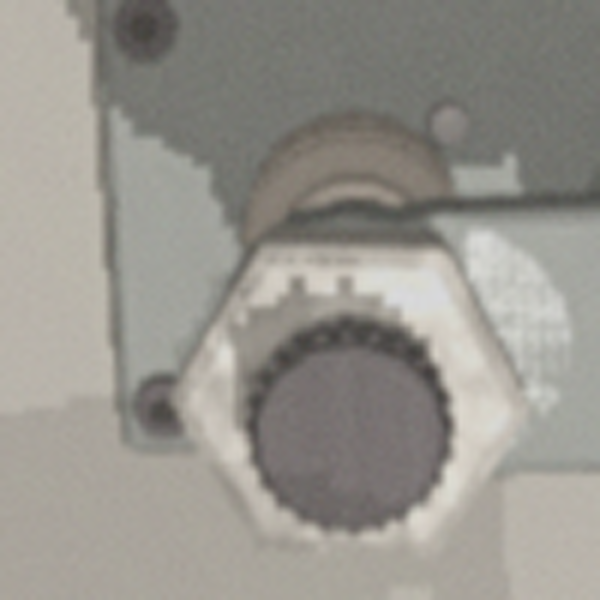

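```bash
python3 - <<'E'
from h import *
bot.dwell(.3); s=bot.read_state(); print(s["clock"],s["ft_force"]); print(bot.finish_job())
E
```

```text
45.6333 [ 0.67487998 -0.07472413 -0.58457754]
the job is handed in; nothing more can be done
None
```

The height stop is set and the lock nut tightened, and I handed the job in at 45.6 s. One thing is uncertain: how much preload the nut keeps now that it has been let go.

- **Plunger:** I pushed the knob straight down with the closed fingertips. It slid at about 3 N and then stopped firmly, with the knob top within 0.5 mm of its expected height. I ended at about 11.5 N total, so roughly 8 N between tip and arbor, well under 25 N. The knob top measured 205.0 mm after the push and again after tightening and at the end, so the plunger has not moved.
- **Lock nut:** I turned it about 2.7 rad clockwise and felt the torque start to rise. I stopped about 0.6–0.7 rad past where I put the washer contact. That gives a spring torque of about 0.29–0.36 N m. Steady readings while holding it tight were about 0.25 N m.
- **Springback:** The nut turned back about 28° on release, more than I expected. I gripped it again, re-tightened to the same point, eased the wrist back and opened the fingers gradually. It settled at the same angle (28.5° against 29°), so that looks like its natural rest position. I put the remaining preload at about 0.12 N m if washer friction matches the given 0.12. The range is roughly 0.05–0.17 N m, so it may be below the 0.15 "loose" line.
- **Disagreements:** Torque readings while gripping depended on the turning direction by about 0.1 N m, so the washer contact angle is uncertain by about 0.1 rad. If contact came early, torque while turning could have come close to 0.5 N m. The highest moment reading I averaged was about 0.40 N m.
- **Other items:** The arbor and the other bench items in view looked unmoved in the pictures taken after the first tightening; I did not check them again after the second. At hand-in the robot was clear of everything.

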